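# Grease the bearing with the push gun

## Robot

A 6-joint arm with a two-finger parallel gripper is mounted at the origin on the work surface. World frame = base frame: x ahead of the robot, y to its left, z up, the work surface at z = 0. Lengths are in mm, angles in rad, forces in N, time in s.
With the tool pointing down it reaches from about 275 to 1000 mm from the base axis. Payload 8.4 kg.
Tool frame: the origin (TCP) lies at the very end of the fingers, on their centre line; the grasp point (between the pads) lies 19 mm behind it; z points along the fingers, y is the line along which they close (so a half turn about z gives the same grasp; the last joint's range is limited). The gripper opens to 85 mm and grips with 20 to 120 N. Pads are 22 mm wide; open, the fingers measure 114 mm over their backs; the gripper's body (76 mm by 85 mm) begins 54 mm behind the grasp point. The pads swing forward as they close: fully open they stand 13 mm farther back than shut.
Start: joints at [1.309, 0.353, 1.633, -0, 1.155, -0.002], TCP at [160.553, 604.028, 192.981] pointing down, gripper open.
Joint ranges: [-2.63, 2.63], [-0.92, 2.1], [0.06, 2.66], [-1.3, 4.44], [0, 2.69], [-3.02, 3.02]. Speed limits (rad/s): [2.22, 2.22, 2.79, 3.14, 3.14, 3.14].

## Interface

Orientations are given as [roll, pitch, yaw] about the fixed x, y, z axes, in that order (R = Rz(yaw) Ry(pitch) Rx(roll)).
In Python, from rig import sensors, grab_frame, camera_params, order gives the robot as it stands. The module is installed in compiled form; this text tells all that it offers.
- The arm moves only by the tool move_arm, never from a script. Its argument "motion" is a list of rows, each a list of 7 numbers: the turn, a rotation vector about the tool's x, y, z in shares of 4 rad (1.0 is 4 rad), then the shift along the tool's x, y, z in normalised numbers (1 is 0.8 m), then the finger opening in m, from 0 to 0.0854. A call has 1 to 8 rows; each row is the pose to reach, as a shift and turn from the pose commanded when the call began, along the tool's axes at that moment; what a row does not reach only later rows make up. A row lasts 1/8 s, in which the tool goes at most 62.5 mm and 10.7 degrees, less where a joint would pass 70% of its speed; a pose out of reach is approached as far as the arm can. Shift and turn numbers lie between -1 and 1, and a call with a number outside is refused. A call with a gripper value outside its range is refused whole. The fingers move at their own pace and stop on an object; "grip_force" is the grip in N (left out, the last holds). Time passes only in rows, so rows that repeat a pose let the fingers close. It gives the time, the measured TCP pose, the force, the opening and the grip force at its end, in the units of the state.
- sensors.sense(): the state, without advancing time (a new reading comes with each control period).
- grab_frame(name): name is "scene" or "side" or "wrist"; returns (picture, depth): 400x640x3 uint8, red, green, blue; 400x640 float32, mm along the optical axis (not along the pixel's ray), 0 where there is no reading.
- camera_params(name): a dict with "camera_matrix" (3x3 intrinsics, pixels), "world_from_camera" (4x4, takes a point from camera to world coordinates). Camera axes: x right, y down, z forward; pixel columns grow to the right and rows downward; lengths in mm; the calibration is good to about 2 mm. A picture is of the moment at which its call begins: read the wrist's pose just before it. camera_params takes no time and is no camera call; for the wrist camera it gives the pose at the moment of the call.
- order.sign_off(): hands the job in; it is judged then, once.
The state is a dict: "clock": time; "qpos": joint angles; "qvel": joint speeds; "joint_efforts": joint torques, N m; "eef_pos": TCP position; "tcp_rot": TCP orientation; "contact_force": force on the tool from outside, world axes, zero at the start; "wrist_torque": the same for the moment, N m; "opening": opening from 0.0 (shut) to 1.0 (fully open); "grasp_force": force on a finger pad.
Only numpy, scipy, OpenCV 4.12 (cv2) and the standard library are available. Lean on these libraries where they do the work, as an engineer would, in place of code of your own. Each camera call takes 0.05 s, during which the arm holds its last target. There are 200 camera calls.

## Task

Take the push-type grease gun out of its stand and press its mouth squarely onto the tilted grease nipple of the bearing block until it snaps on, then keep pushing along the nipple until the gun sits home against its spring. Finish holding it there: the gun still gripped and pressed home against the spring, not let go. Leave the hammer, the wrench and the two loose steel offcuts where they are.

Things in the scene. Friction and masses are not known exactly. Their poses are not given: they have to be found in the camera images.
- gun: Push-type grease gun, 106 mm tall, 0.3 to 0.5 kg, upright at the start, mouth down in the stand. Origin: centre of its open mouth; z runs up through the gun, away from the mouth. Round steel nose 34 mm across, 0 to 38 mm. Bore: 25 mm wide at the mouth, narrowing to 18.6 mm at 5 mm deep, 24 mm wide from 8 mm on, flat floor 32 mm deep. It fits the nipple at any turn about its axis.
- gun_grip (a point): Point on the gun's axis 72 mm above its mouth, halfway up its plain square aluminium grip, which is 28 x 28 mm, from 38 to 102 mm above the mouth, faces square to the gun's x and y. Above it only a dark end cap, 25 mm across, up to 106 mm. Axes as the gun's.
- stand: Fixed aluminium block 90 x 90 x 30 mm, origin at the centre of its underside on the bench. A round pocket 38 mm across and 15 mm deep in the middle of its top holds the gun's nose, so the gun's mouth stands 15 mm above the bench.
- bearing: Fixed green cast bearing block, origin at the centre of its underside. Foot 170 mm along x, 60 mm along y; round housing, top 103 mm high; steel shaft 25 mm thick, 130 mm long, through it along y. A steel swivel fitting on top (hinge 122 mm up) carries the brass grease nipple, which leans to the block's -x side. The small dark stub on the +x side is only a filler plug.
- seat (a point): Centre of the top face of the nipple's steel flange (32 mm across), which the gun's mouth meets when home; 20 mm beyond the swivel hinge. z is the nipple's axis, outward; the gun goes on with its own z along it. Sprung balls resist the mouth (about 10 N) from 18 to 15 mm above the seat, then pull it in, snapped at 9 mm; then the valve spring pushes back until home at 0 mm.
- pin_end (a point): On the nipple's axis, 42 mm above the seat: the free end of the valve pin (fixed point, does not move with the pin). The pin, 6 mm thick, sticks out of the brass nipple, which is 16 mm thick and tapers to 11 mm at its tip 30 mm above the seat. Four steel balls 20 mm above the seat stick out to 11.5 mm from the axis. Axes as the seat's.
- swivel (a joint): Lean of the nipple's axis from upright, in rad (0.25 to 0.6 at the start), towards the block's -x side. A stiff friction joint that stays as it is set (about 8 N m to turn it); it need not be moved.
- valve (a joint): How far the spring-loaded valve pin is pushed into the nipple, in m: 0 free, 0.010 with the gun fully home. Its spring takes about 3 N to start and 12 N at 0.010.
- offcut_a: Bystander: dark solid round steel offcut standing on the bench, 44 mm across, 40 mm tall, origin at the centre of its underside.
- offcut_b: Bystander: solid round steel offcut standing on the bench, 38 mm across, 32 mm tall, origin at the centre of its underside.
- hammer: Bystander: hammer lying on the bench at the right side, along about x, up to 35 mm high; origin under the tool.
- wrench: Bystander: open-ended wrench lying flat on the bench at the left side, along about x; origin under the tool.
There are look-alikes about, which are no part of the job. Of the things like the gun, leave any that is pink; of the rest the smaller one is meant. Of the things that look like the stand, take the one that is nearest to the robot's base at the start.

How it is judged:
By the outcome, as a careful person would: the job done as asked, in the order asked, and still so for the second after the job is handed in, while the arm keeps its last pose, push and grip.
It also fails if it takes over 38 s, if anything falls off the work surface, if the arm or the gripper's body presses on something with over 40 N, if the wrist force passes 120 N, or if a joint passes its speed limit or range.

## Working session

There is one attempt and no reset: what is moved stays moved. The work goes in short steps, Python scripts to look and compute and a tool call to move; the robot and the scene stay as the last step left them, time stands still between calls to the robot, and variables do not carry over. Pictures are saved under pics/ and viewed, at most 12 in all, crops included, and the job is handed in when it is done.

Besides the shell and the picture viewer there is one more tool, called after "Call:" as name(argument=value, ...), one argument or row to a line, values as JSON. move_arm: Moves the arm, as the interface text tells. Its arguments: {"type":"object","properties":{"motion":{"type":"array","items":{"type":"array","items":{"type":"number"}}},"grip_force":{"type":"number"}},"required":["motion"]}

```bash
mkdir -p pics; cat > h.py <<'E'
import numpy as np, cv2
from scipy.spatial.transform import Rotation as R
from rig import sensors, grab_frame, camera_params, order
def snap(n,tag):
    T=camera_params(n); p,d=grab_frame(n)
    np.savez(f'pics/{tag}.npz',p=p,d=d,K=T['camera_matrix'],T=T['world_from_camera'])
    cv2.imwrite(f'pics/{tag}.png',p[:,:,::-1]); return p,d
def load(tag):
    z=np.load(f'pics/{tag}.npz'); K,T,d=np.array(z['K']),np.array(z['T']),z['d']
    v,u=np.mgrid[:400,:640]; 
    c=np.stack([(u-K[0,2])/K[0,0]*d,(v-K[1,2])/K[1,1]*d,d],-1)
    return z['p'],d,c@T[:3,:3].T+T[:3,3],K,T
E
python3 - <<'E'
from h import *
a,_=snap('scene','sc0'); b,_=snap('side','si0')
s=sensors.sense(); print(s)
for n in('scene','side','wrist'):
    c=camera_params(n); print(n,np.round(c['world_from_camera'],3).tolist(),np.round(c['camera_matrix'],1).tolist())
E
```

```text
{'clock': 0.1, 'qpos': array([ 1.30858387e+00,  3.53567709e-01,  1.63406470e+00,  3.15367427e-05,
        1.15520091e+00, -2.37509865e-03]), 'qvel': array([ 1.53430546e-03, -8.10017302e-04, -1.42598915e-03, -1.23383453e-03,
       -6.83333506e-05, -6.97354380e-04]), 'joint_efforts': array([-6.70713616e-04, -6.06353474e+01, -3.42815495e+01, -2.90629362e-05,
        3.86525746e-03, -1.95616212e-05]), 'eef_pos': array([160.42767239, 603.56551935, 192.34165715]), 'tcp_rot': array([-3.14035206e+00, -3.17830096e-05,  2.88174252e+00]), 'contact_force': array([0.52750213, 0.48311096, 0.02403205]), 'wrist_torque': array([-0.00290416,  0.05754225,  0.05868124]), 'grasp_force': 0.0, 'opening': 1.0016184676023354}
scene [[-0.499, 0.6, -0.625, 1225.929], [0.866, 0.338, -0.368, 359.758], [-0.01, -0.725, -0.689, 843.039], [0.0, 0.0, 0.0, 1.0]] [[409.6, 0.0, 324.2], [0.0, 409.6, 197.1], [0.0, 0.0, 1.0]]
side [[-0.965, -0.204, 0.165, 342.37], [-0.263, 0.746, -0.612, 900.215], [0.002, -0.634, -0.773, 1264.764], [0.0, 0.0, 0.0, 1.0]] [[511.8, 0.0, 316.0], [0.0, 511.8, 203.8], [0.0, 0.0, 1.0]]
wrist [[0.256, 0.932, 0.255, 96.037], [0.967, -0.247, -0.069, 620.385], [-0.001, 0.264, -0.964, 373.135], [0.0, 0.0, 0.0, 1.0]] [[286.1, 0.0, 318.1], [0.0, 286.1, 206.0], [0.0, 0.0, 1.0]]
```

View pics/sc0.png

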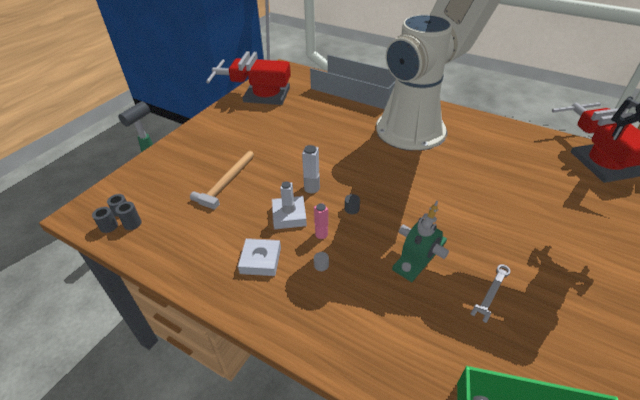

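View pics/si0.png

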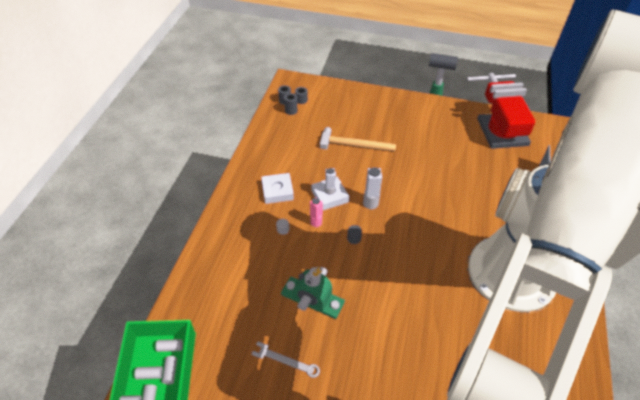

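The scene shows the grey gun in the nearer stand (scene 287,193; side 331,180). The pink look-alike is at scene (321,220) and the larger one at (311,170). The bearing is at scene (425,240), side (313,290).

```bash
python3 - <<'E'
from h import *
p,d,W,K,T=load('sc0'); p2,d2,W2,K2,T2=load('si0')
for n,(u,v) in dict(guncap=(287,186),gunface=(287,200),stand=(280,219),stand2=(296,220),big=(311,152),pink=(321,208),oa=(352,200),ob=(321,258),nip=(432,212),pin=(435,204),housing=(425,240),far=(262,240),hammer=(204,200),foot=(405,268)).items(): print(n,np.round(W[v,u],1))
print('side')
for n,(u,v) in dict(guncap=(331,174),stand=(318,190),stand2=(345,196),big=(374,174),pink=(316,202),oa=(355,232),ob=(283,225),nip=(316,272),pin=(322,269),foot=(330,305)).items(): print(n,np.round(W2[v,u],1))
A=cv2.resize(p[160:300,250:460],None,fx=3.8,fy=4.2,interpolation=cv2.INTER_CUBIC)
cv2.imwrite('pics/c1.png',cv2.resize(p[150:290,260:460],(800,560),interpolation=cv2.INTER_CUBIC)[:,:,::-1])
cv2.imwrite('pics/c2.png',cv2.resize(p2[160:330,255:395],(480,583),interpolation=cv2.INTER_CUBIC)[:,:,::-1])
E
```

```text
guncap [ 581.1 -134.1  119.4]
gunface [ 589.8 -132.1   76.2]
stand [ 621.6 -138.1   27.8]
stand2 [602.4 -98.4  26.7]
big [ 453.6 -136.3  146.2]
pink [595.2 -22.  104.5]
oa [469.6   4.8  40. ]
ob [684.4  28.8  31.3]
nip [523.7 237.4 156.4]
pin [506.3 236.7 167.4]
housing [557.5 242.9  93.9]
far [ 709.4 -134.    31.7]
hammer [ 666.5 -372.4   27.2]
foot [605.3 220.5  24.8]
side
guncap [ 574.5 -133.5  118.3]
stand [ 615.4 -135.    29.8]
stand2 [ 526.1 -130.9   32.8]
big [ 445.3 -139.   149.5]
pink [591.4 -22.1 109.1]
oa [465.    0.9  36.5]
ob [679.   32.8  36.9]
nip [520.7 237.9 158. ]
pin [505.6 236.9 177. ]
foot [478.7 247.6  23.3]
```

View pics/c1.png

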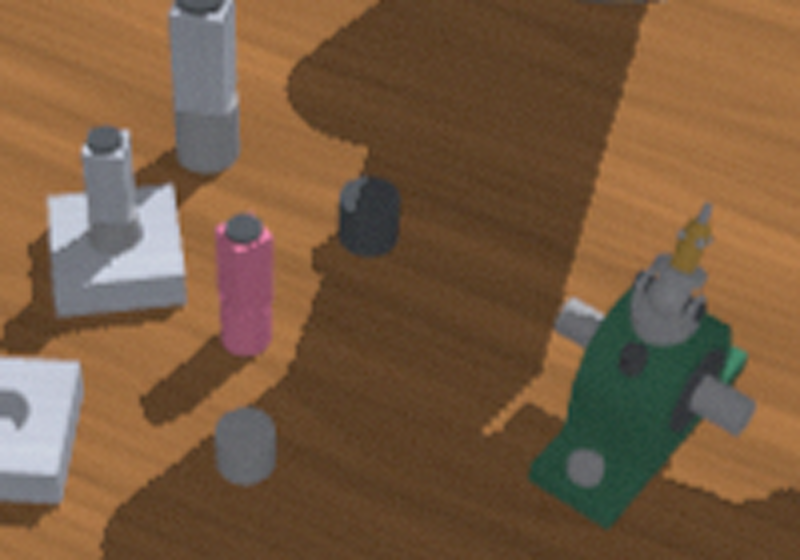

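```bash
cat >> h.py <<'E'
def rel(pos,Rt,cur=None):
    """rotvec + shift (m) in tool axes from the measured pose to the target"""
    s=sensors.sense(); R0=R.from_euler('xyz',s['tcp_rot']); Rt=Rt if isinstance(Rt,R) else R.from_euler('xyz',Rt)
    rv=(R0.inv()*Rt).as_rotvec(); sh=R0.inv().apply(np.array(pos)-s['eef_pos'])/1000
    print('rv',np.round(rv,4),'sh',np.round(sh,4),'deg',round(np.degrees(np.linalg.norm(rv)),1),'clock',s['clock'],'F',np.round(s['contact_force'],1))
    return rv,sh
E
python3 - <<'E'
from h import *
s=sensors.sense(); c=camera_params('wrist')['world_from_camera']; R0=R.from_euler('xyz',s['tcp_rot']).as_matrix()
print(np.round(R0.T@c[:3,:3],4).tolist(), R0.T@(c[:3,3]-s['eef_pos']))
rv,sh=rel([500,240,260],[np.pi,0,2.02])
E
```

```text
[[0.0009, -0.9645, -0.2643], [1.0, 0.0008, 0.0004], [-0.0002, -0.2643, 0.9645]] [  66.55621907   -0.51368504 -180.79110297]
rv [-1.200e-03  5.000e-04  8.617e-01] sh [-0.4216 -0.2642 -0.0673] deg 49.4 clock 0.1 F [0.5 0.5 0. ]
```

The manual's scale: shifts go in shares of 0.8 m and turns go in shares of 4 rad. Converting my numbers, -0.39 m / 0.8 = -0.4875, -0.348 m / 0.8 = -0.435, 0.862 rad / 4 = 0.2155.

Call:
move_arm(
  motion=[
    [0, 0, 0.02, -0.0375, -0.0225, -0.025, 0.085],
    [0, 0, 0.05, -0.1, -0.0625, -0.0438, 0.085],
    [0, 0, 0.085, -0.165, -0.1038, -0.0625, 0.085],
    [0, 0, 0.12, -0.2325, -0.1463, -0.0838, 0.085],
    [0, 0, 0.155, -0.3, -0.1875, -0.0838, 0.085],
    [0, 0, 0.19, -0.3675, -0.23, -0.0838, 0.085],
    [0, 0, 0.2155, -0.435, -0.2725, -0.0838, 0.085],
    [0, 0, 0.2155, -0.4875, -0.305, -0.0838, 0.085],
  ],
)

```text
clock: 1.1
eef_pos: [475.9, 266.1, 259.9]
tcp_rot: [-3.142, 0.0, 2.018]
contact_force: [0.9, 0.9, 0.4]
opening: 0.997
grasp_force: 0.0
```

In the tool's units: -0.028 m / 0.8 = -0.035, 0.016 m / 0.8 = 0.02.

Call:
move_arm(
  motion=[
    [0, 0, 0, -0.035, 0.02, 0, 0.085],
    [0, 0, 0, -0.035, 0.02, 0, 0.085],
  ],
)

```text
clock: 1.35
eef_pos: [502.6, 248.1, 259.5]
tcp_rot: [-3.141, 0.0, 2.017]
contact_force: [0.1, 0.1, -0.1]
opening: 1.002
grasp_force: 0.0
```

```bash
python3 - <<'E'
from h import *
s=sensors.sense(); print(s['clock'],s['eef_pos'],s['tcp_rot'],s['qvel'].round(3))
snap('wrist','w1')
E
```

```text
1.35 [502.63784735 248.1349991  259.51841175] [-3.14106157e+00  3.59230625e-04  2.01683594e+00] [ 0.046 -0.014  0.023  0.016  0.006  0.027]
```

View pics/w1.png

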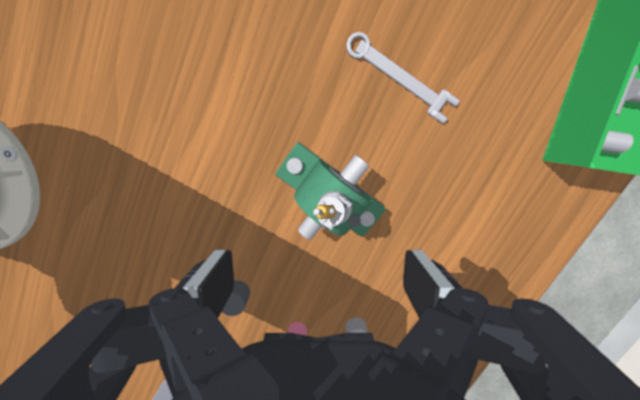

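```bash
python3 - <<'E'
from h import *
for tag,(u0,u1,v0,v1) in dict(w1=(295,360,190,235),sc0=(405,450,195,235),si0=(295,340,258,290)).items():
    p,d,W,K,T=load(tag); q=p.astype(int)
    m=np.zeros(d.shape,bool); m[v0:v1,u0:u1]=1
    z=W[...,2]
    br=m&(q[...,0]-q[...,2]>50)&(z>130)&(d>0)
    st=m&(abs(q[...,0]-q[...,2])<30)&(z>108)&(d>0)
    for n,mm in(('brass',br),('steel',st)):
        P=W[mm]; 
        if len(P)<3: continue
        print(tag,n,len(P),P.mean(0).round(1),P.min(0).round(1),P.max(0).round(1))
        if n=='brass':
            for zz in range(135,180,6):
                s=P[abs(P[:,2]-zz)<3]
                if len(s): print('  ',zz,len(s),s.mean(0).round(1))
p,d,W,K,T=load('w1')
a=cv2.resize(p[175:255,270:390],(600,400),interpolation=cv2.INTER_CUBIC)
p,d,W,K,T=load('sc0')
b=cv2.resize(p[195:245,405:465],(480,400),interpolation=cv2.INTER_CUBIC)
p,d,W,K,T=load('si0')
c=cv2.resize(p[258:308,285:345],(480,400),interpolation=cv2.INTER_CUBIC)
top=np.zeros((200,800,3),np.uint8)
im=np.vstack([cv2.resize(a,(400,266)),cv2.resize(c,(400,334))]);im2=np.vstack([cv2.resize(b,(400,334)),np.zeros((266,400,3),np.uint8)])
cv2.imwrite('pics/c3.png',np.hstack([im,im2])[:,:,::-1])
E
```

```text
w1 brass 147 [514.9 237.6 165. ] [505.1 229.1 146.7] [528.4 243.6 176.3]
   147 4 [527.9 234.5 148.3]
   153 8 [524.3 235.9 152.8]
   159 12 [519.7 237.5 159.3]
   165 88 [513.8 238.  165.8]
   171 33 [513.1 236.9 169.2]
   177 2 [506.2 240.3 176.3]
w1 steel 804 [528.5 238.6 136.4] [503.4 210.4 108.1] [551.8 255.3 179.2]
sc0 brass 79 [521.5 238.1 156.3] [507.6 229.4 135.1] [531.  251.1 170.7]
   135 1 [530.  250.7 135.1]
   141 1 [525.7 251.1 138.2]
   147 18 [526.8 237.1 146.9]
   153 20 [523.  237.8 153.3]
   159 15 [521.9 238.1 158.9]
   165 21 [515.5 238.  165.4]
   171 3 [514.8 239.2 169.3]
sc0 steel 290 [536.8 235.  128.2] [504.7 211.7 108.4] [552.8 256.6 177. ]
si0 brass 45 [519.1 236.1 159.2] [509.9 225.1 142.2] [530.  242.  174.7]
   141 3 [523.5 237.3 143.1]
   147 7 [526.3 236.9 147.9]
   153 7 [519.1 238.3 152.5]
   159 6 [520.2 236.6 158.6]
   165 15 [516.1 234.  165.9]
   171 6 [515.1 236.4 169.8]
   177 1 [515.5 238.2 174.7]
si0 steel 170 [528.8 238.8 131.3] [503.8 219.4 108.3] [552.2 256.4 181.7]
```

View pics/c3.png

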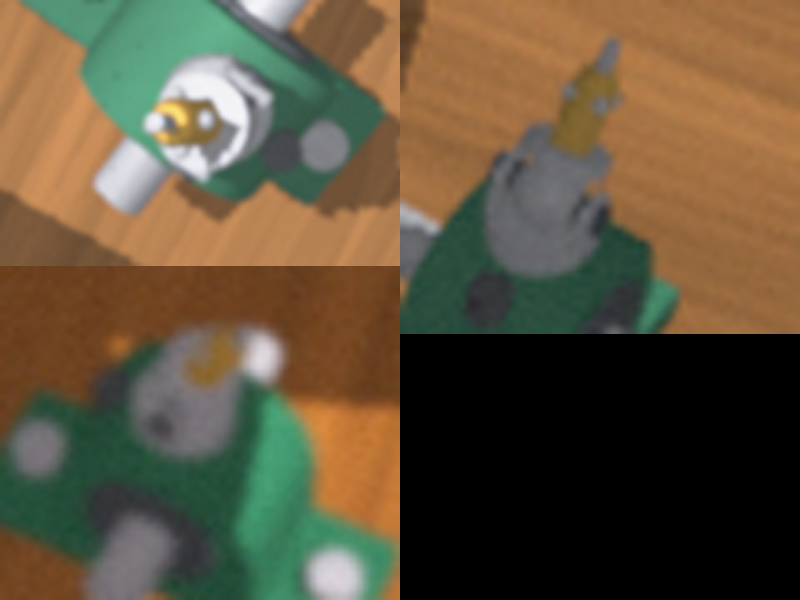

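Call:
move_arm(
  motion=[
    [0, 0, 0, -0.0625, 0, 0.025, 0.085],
    [0, 0, 0, -0.11, 0, 0.075, 0.085],
    [0, 0, 0, -0.11, 0, 0.1063, 0.085],
    [0, 0, 0, -0.11, 0, 0.1063, 0.085],
  ],
)

```text
clock: 1.9
eef_pos: [537.4, 170.6, 173.1]
tcp_rot: [-3.137, -0.001, 2.02]
contact_force: [-0.3, -0.3, -0.1]
opening: 0.993
grasp_force: 0.0
```

```bash
python3 - <<'E'
from h import *
s=sensors.sense(); print(s['clock'],s['eef_pos'],s['tcp_rot'],abs(s['qvel']).max())
p,d=snap('wrist','w2')
_,_,W,K,T=load('w2')
c=T[:3,:3].T@(np.array([515,237.5,160])-T[:3,3]); uv=(K@c/c[2])[:2].astype(int); print(uv,c)
u,v=uv; u0=max(0,u-50);v0=max(0,v-40);print('origin',u0,v0)
cv2.imwrite('pics/c4.png',cv2.resize(p[v0:v0+80,u0:u0+100],(800,640)[:2] if 0 else (750,600),interpolation=cv2.INTER_CUBIC)[:,:,::-1])
E
```

```text
1.9 [537.38941721 170.61541904 173.13689809] [-3.13725581e+00 -9.84762972e-04  2.02013698e+00] 0.047362195319866615
[331 121] [  9.03734586 -54.79106841 186.11549767]
origin 281 81
```

View pics/c4.png

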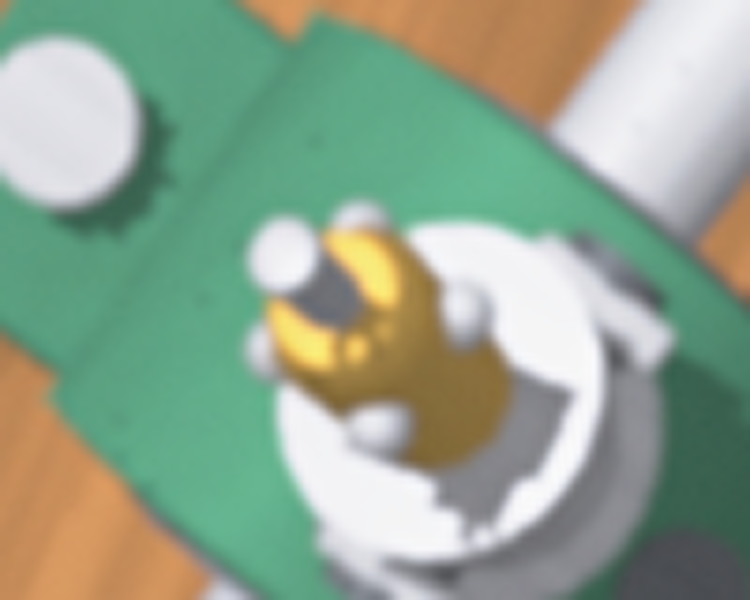

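```bash
cat > fit.py <<'E'
from h import *
from scipy.optimize import least_squares
f=lambda x,o,s=7.5:(x+.5)/s-.5+o
def proj(P,K,T):
    c=(np.atleast_2d(P)-T[:3,3])@T[:3,:3]; q=c@K.T; return q[:,:2]/q[:,2:]
_,_,W,K,T=load('w2'); _,_,_,Ks,Ts=load('sc0'); _,_,_,Ki,Ti=load('si0')
meas=np.array([[f(284,281),f(256,81)],[f(441,281),f(392,81)],[f(367,281),f(327,81)]])
def pts(x):
    a=np.array([np.sin(x[2])*np.cos(x[3]),np.sin(x[2])*np.sin(x[3]),np.cos(x[2])]); H=np.array([x[0],x[1],122.])
    return H+62*a,H+20*a,H+40*a,a
def res(x):
    P=pts(x); return (proj(np.array(P[:3]),K,T)-meas).ravel()
r=least_squares(res,[530,238,.5,3.1]); P=pts(r.x)
if __name__=='__main__':
    print(r.x.round(3),r.fun.round(2)); print('pin',P[0].round(1),'seat',P[1].round(1),'a',P[3].round(4))
    print('scene',proj(np.array(P[:2]),Ks,Ts).round(1),'side',proj(np.array(P[:2]),Ki,Ti).round(1))
    b=W[93:98,284:292].reshape(-1,3).mean(0); print('bolt',b)
E
python3 fit.py
```

```text
[5.32166e+02 2.32213e+02 4.55000e-01 2.96500e+00] [-0.29 -0.27 -0.36 -0.37  0.65  0.64]
pin [505.3 237.  177.7] seat [523.5 233.8 140. ] a [-0.4328  0.0773  0.8982]
scene [[436.1 200.6]
 [429.4 216.3]] side [[322.1 268.9]
 [315.4 274.2]]
bolt [463.55938293 246.23926884  25.8138394 ]
```

```bash
python3 - <<'E'
from h import *
rel([577,-133,220],[np.pi,0,1.34])
E
```

```text
rv [-1.900e-03  1.000e-04  6.807e-01] sh [-0.2906 -0.0977 -0.0453] deg 39.0 clock 1.95 F [-0.1 -0.   1.1]
```

In the tool's units: -0.29 m / 0.8 = -0.3625, -0.25 m / 0.8 = -0.3125, 0.681 rad / 4 = 0.1703.

Call:
move_arm(
  motion=[
    [0, 0, 0.025, -0.0375, -0.0125, -0.0313, 0.085],
    [0, 0, 0.0625, -0.1063, -0.035, -0.0575, 0.085],
    [0, 0, 0.1, -0.175, -0.0588, -0.0575, 0.085],
    [0, 0, 0.1375, -0.2438, -0.0825, -0.0575, 0.085],
    [0, 0, 0.1703, -0.3125, -0.105, -0.0575, 0.085],
    [0, 0, 0.1703, -0.3625, -0.1225, -0.0575, 0.085],
    [0, 0, 0.1703, -0.3625, -0.1225, -0.0575, 0.085],
    [0, 0, 0.1703, -0.3625, -0.1225, -0.0575, 0.085],
  ],
)

```text
clock: 2.95
eef_pos: [577.6, -132.2, 222.1]
tcp_rot: [3.14, -0.001, 1.339]
contact_force: [-0.2, 1.3, 0.1]
opening: 0.999
grasp_force: 0.0
```

```bash
python3 - <<'E'
from h import *
s=sensors.sense(); print(s['clock'],s['eef_pos'],s['tcp_rot'],abs(s['qvel']).max())
p,d=snap('wrist','w3')
_,_,W,K,T=load('w3')
c=T[:3,:3].T@(np.array([577,-133,80])-T[:3,3]); uv=(K@c/c[2])[:2].astype(int); print(uv,c)
u,v=uv; u0=max(0,u-64);v0=max(0,v-48);print('origin',u0,v0)
cv2.imwrite('pics/c5.png',cv2.resize(p[v0:v0+96,u0:u0+128],(768,576),interpolation=cv2.INTER_CUBIC)[:,:,::-1])
E
```

```text
2.95 [ 577.55165586 -132.23289453  222.0995801 ] [ 3.14037436e+00 -5.21763057e-04  1.33939426e+00] 0.016374228000653555
[317 188] [ -0.80027727 -20.41662594 329.18758922]
origin 253 140
```

View pics/c5.png

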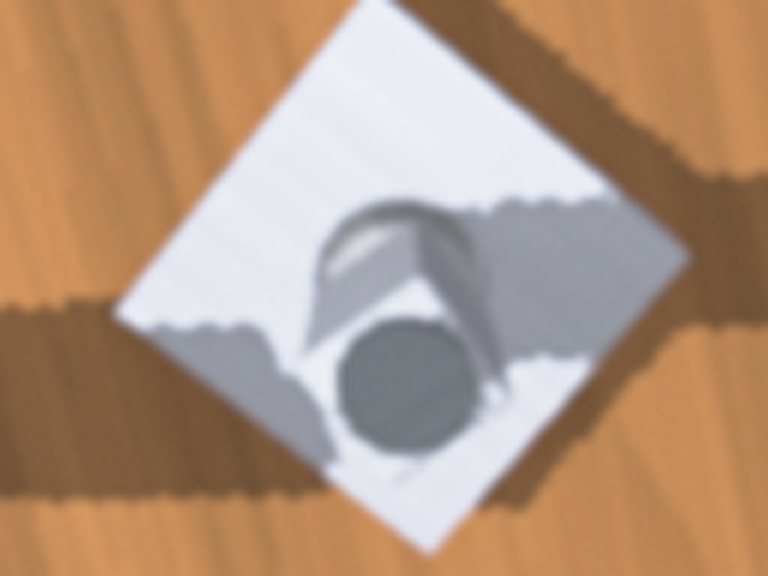

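```bash
cat > gun.py <<'E'
from h import *
_,_,W,K,T=load('w3')
def ray(x,y,z,s=6,o=(253,140)):
    u=(x+.5)/s-.5+o[0]; v=(y+.5)/s-.5+o[1]
    r=T[:3,:3]@np.linalg.inv(K)@[u,v,1]; return T[:3,3]+r*(z-T[2,3])/r[2]
cap=ray(408,385,121); print('cap',cap)
C=np.array([ray(*c,117) for c in((298,358),(415,278),(508,395),(397,480))]); print(C.round(1),C.mean(0))
for i in range(4): e=C[(i+1)%4]-C[i]; print(np.linalg.norm(e).round(1),np.degrees(np.arctan2(e[1],e[0])).round(1)%90)
S=np.array([ray(*c,30) for c in((375,-5),(690,258),(430,555),(112,313))]); print('stand',S.mean(0))
for i in range(4): e=S[(i+1)%4]-S[i]; print(np.linalg.norm(e).round(1),np.degrees(np.arctan2(e[1],e[0])).round(1)%90)
E
python3 gun.py
```

```text
cap [ 578.48712759 -141.18428303  121.        ]
[[ 561.  -133.2  117. ]
 [ 583.7 -124.2  117. ]
 [ 594.7 -147.9  117. ]
 [ 572.5 -158.5  117. ]] [ 577.96996107 -140.97952481  117.        ]
24.4 21.7
26.1 24.900000000000006
24.6 25.599999999999994
27.8 24.5
stand [ 577.61878639 -142.59344962   30.        ]
89.3 37.6
89.8 37.5
91.1 37.900000000000006
90.4 36.4
```

```bash
python3 - <<'E'
from h import *
rel([578,-141.8,70],[np.pi,0,np.radians(114.5)])
E
```

```text
rv [ 1.000e-03 -1.000e-04 -6.583e-01] sh [-0.0096  0.0027  0.1519] deg 37.7 clock 3.0 F [ 0.2 -0.3  0.3]
```

In the tool's units: 0.151 m / 0.8 = 0.1888, -0.0096 m / 0.8 = -0.012, -0.658 rad / 4 = -0.1645.

Call:
move_arm(
  motion=[
    [0, 0, -0.0425, -0.005, 0.0013, 0, 0.085],
    [0, 0, -0.085, -0.012, 0.0034, 0, 0.085],
    [0, 0, -0.1275, -0.012, 0.0034, 0.0125, 0.085],
    [0, 0, -0.1645, -0.012, 0.0034, 0.0375, 0.085],
    [0, 0, -0.1645, -0.012, 0.0034, 0.0875, 0.085],
    [0, 0, -0.1645, -0.012, 0.0034, 0.1375, 0.085],
    [0, 0, -0.1645, -0.012, 0.0034, 0.1888, 0.085],
    [0, 0, -0.1645, -0.012, 0.0034, 0.1888, 0.085],
  ],
)

```text
clock: 4.0
eef_pos: [575.4, -141.1, 67.8]
tcp_rot: [-3.137, -0.004, 1.999]
contact_force: [-0.5, -0.9, -0.1]
opening: 0.996
grasp_force: 0.0
```

```bash
python3 - <<'E'
from h import *
rel([578,-141.8,70],[np.pi,0,np.radians(114.5)])
s=sensors.sense();print(s['eef_pos'],s['tcp_rot'],s['qpos'])
p,d=snap('wrist','w4'); cv2.imwrite('pics/c6.png',cv2.resize(p[150:400,160:480],(640,500))[:,:,::-1])
E
```

```text
rv [-0.0043 -0.0036  0.0003] sh [-0.0017  0.0021 -0.0022] deg 0.3 clock 4.0 F [-0.5 -0.9 -0.1]
[ 575.36115641 -141.14834659   67.76949379] [-3.13729062 -0.00364451  1.99873985] [-2.43217184e-01  4.50503912e-01  1.80131600e+00  2.28804139e-04
  8.95408171e-01 -6.71312102e-01]
```

View pics/c6.png

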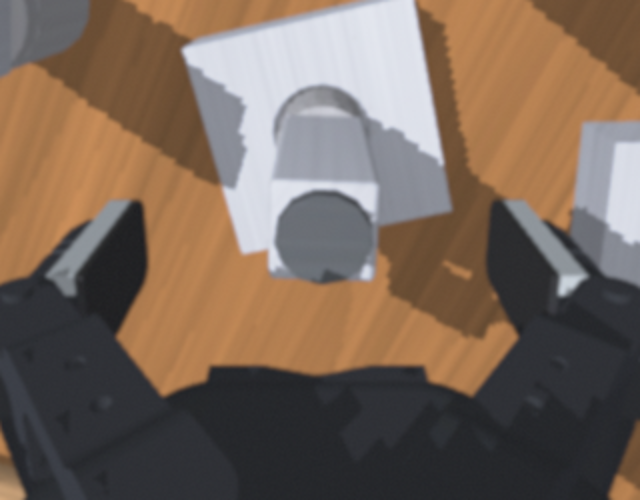

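In the tool's units: 0.002 m / 0.8 = 0.0025, -0.0015 m / 0.8 = -0.0019.

Call:
move_arm(
  motion=[
    [0, 0, 0, -0.0019, 0.0025, -0.0013, 0.05],
    [0, 0, 0, -0.0019, 0.0025, -0.0013, 0.02],
    [0, 0, 0, -0.0019, 0.0025, -0.0013, 0.0],
    [0, 0, 0, -0.0019, 0.0025, -0.0013, 0.0],
    [0, 0, 0, -0.0019, 0.0025, -0.0013, 0.0],
    [0, 0, 0, -0.0019, 0.0025, -0.0013, 0.0],
    [0, 0, 0, -0.0019, 0.0025, -0.0013, 0.0],
    [0, 0, 0, -0.0019, 0.0025, -0.0013, 0.0],
  ],
  grip_force=90,
)

```text
clock: 5.05
eef_pos: [580.8, -144.3, 72.5]
tcp_rot: [3.14, 0.001, 1.997]
contact_force: [-1.7, 0.5, 8.1]
opening: 0.29
grasp_force: 88.1
```

```bash
python3 - <<'E'
from h import *
s=sensors.sense();print({k:np.round(s[k],3) for k in('clock','eef_pos','tcp_rot','contact_force','wrist_torque','opening','grasp_force')})
E
```

```text
{'clock': np.float64(5.05), 'eef_pos': array([ 580.784, -144.307,   72.487]), 'tcp_rot': array([3.140e+00, 1.000e-03, 1.997e+00]), 'contact_force': array([-1.702,  0.465,  8.113]), 'wrist_torque': array([-0.074,  0.396, -0.003]), 'opening': np.float64(0.29), 'grasp_force': np.float64(88.143)}
```

In the tool's units: -0.19 m / 0.8 = -0.2375, -0.18 m / 0.8 = -0.225.

Call:
move_arm(
  motion=[
    [0, 0, 0, 0, 0, -0.0188, 0.0],
    [0, 0, 0, 0, 0, -0.0375, 0.0],
    [0, 0, 0, 0, 0, -0.1, 0.0],
    [0, 0, 0, 0, 0, -0.175, 0.0],
    [0, 0, 0, 0, 0, -0.225, 0.0],
    [0, 0, 0, 0, 0, -0.2375, 0.0],
    [0, 0, 0, 0, 0, -0.2375, 0.0],
  ],
)

```text
clock: 5.92
eef_pos: [579.7, -143.8, 260.8]
tcp_rot: [3.142, 0.0, 1.997]
contact_force: [-0.1, 0.3, -5.0]
opening: 0.289
grasp_force: 89.4
```

```bash
python3 - <<'E'
from h import *
s=sensors.sense();print({k:np.round(s[k],3) for k in('clock','eef_pos','tcp_rot','contact_force','wrist_torque','opening','grasp_force','qpos')})
p,d=snap('wrist','w5'); a,_=snap('scene','sc5'); b,_=snap('side','si5')
def pr(n,P):
    _,_,_,K,T=load(n); c=T[:3,:3].T@(np.array(P)-T[:3,3]); return (K@c/c[2])[:2].astype(int)
M=s['eef_pos']; u,v=pr('sc5',M); u2,v2=pr('si5',M); print(u,v,u2,v2)
A=cv2.resize(p[150:400,200:440],(480,500)); B=cv2.resize(a[v-40:v+60,u-32:u+32],(320,500),interpolation=cv2.INTER_CUBIC)
cv2.imwrite('pics/c7.png',np.hstack([A,B])[:,:,::-1])
E
```

```text
{'clock': np.float64(5.925), 'eef_pos': array([ 579.692, -143.772,  260.837]), 'tcp_rot': array([3.142, 0.   , 1.997]), 'contact_force': array([-0.142,  0.274, -5.049]), 'wrist_torque': array([-0.046, -0.013, -0.001]), 'opening': np.float64(0.289), 'grasp_force': np.float64(89.392), 'qpos': array([-0.246,  0.253,  1.618, -0.   ,  1.27 , -0.672])}
279 140 331 137
```

View pics/c7.png

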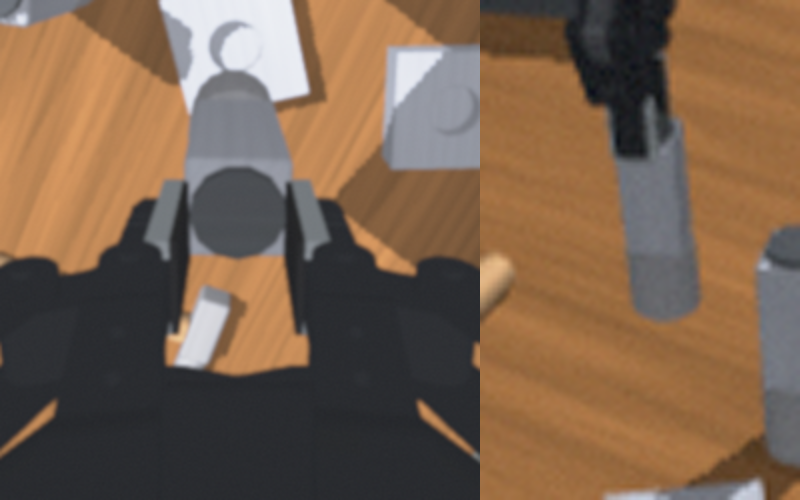

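```bash
python3 - <<'E'
from h import *
s=sensors.sense(); R0=R.from_euler('xyz',s['tcp_rot']).as_matrix()
_,d,W,K,T=load('w5')
Wt=(W-s['eef_pos'])@R0
f=lambda x,y:(int(y/2+150),int(x/2+200))
for n,q in dict(cap=(237,212),capN=(237,245),capF=(237,175),face=(237,140),nose=(230,88),padtipL=(173,186),padtipR=(303,186),padL=(160,235),grip_top_corner=(193,160)).items(): print(n,Wt[f(*q)].round(1))
y,x=f(237,212); m=Wt[y-18:y+18,x-20:x+20].reshape(-1,3); m=m[abs(m[:,2]-np.median(m[:,2]))<3]; print('cap mean',m.mean(0),m.min(0),m.max(0))
for tag in('sc5','si5'):
    _,_,W2,_,_=load(tag); V=(W2-s['eef_pos'])@R0
    m=(abs(V[...,0])<25)&(abs(V[...,1])<22)&(V[...,2]>10)&(V[...,2]<100); Q=V[m]; print(tag,len(Q))
    for z in range(10,75,8):
        q=Q[abs(Q[:,2]-z)<4]
        if len(q): print(z,len(q),q.min(0).round(1),q.max(0).round(1))
E
```

```text
cap [  3.7   0.5 -50.9]
capN [ -5.7   0.5 -50.1]
capF [ 13.7   0.5 -50.3]
face [ 16.8   0.5 -32.9]
nose [19.4 -1.5 19.2]
padtipL [ 10.1 -15.5 -49.4]
padtipR [ 10.1  17.  -49.5]
padL [ 10.2 -15.3 -75. ]
grip_top_corner [ 16.  -10.6 -46.6]
cap mean [  3.6437573    0.41250321 -50.32102031] [ -6.58368246  -9.65549932 -52.32050151] [ 13.49115415  10.2903623  -47.31724331]
sc5 219
10 17 [-8.7 -0.4 10. ] [19.2 15.3 13.9]
18 40 [ -7.6 -11.9  14. ] [21.4 19.9 21.4]
26 40 [-12.5  -3.8  22.5] [21.9 18.9 29.8]
34 37 [-9.3 -1.5 30.3] [21.9 19.4 37.9]
42 38 [-10.4   2.4  38.1] [22.  18.5 45.6]
50 33 [-11.5   0.6  46. ] [22.  18.3 53.3]
58 14 [-8.9  2.  54.1] [20.5 17.6 60.4]
si5 128
10 10 [ -4.1 -13.4  10.2] [20.7 12.5 13.9]
18 28 [ -6.4 -13.6  14.2] [19.6 13.6 21.8]
26 23 [ -3.1 -18.2  22. ] [21.2 15.2 29. ]
34 24 [  5.  -14.8  30.1] [17.3 14.2 37.7]
42 21 [  6.6 -15.2  38.2] [21.  14.3 45.9]
50 17 [  9.5 -15.1  46. ] [20.9 11.2 52.7]
58 5 [ 1.5 -9.  54.2] [14.4 12.6 57.9]
```

```bash
cat > goal.py <<'E'
from fit import *
OFF=np.array([3,.5,56.5])
def goal(h,seat=P[1],a=P[3],off=OFF):
    s=sensors.sense(); R0=R.from_euler('xyz',s['tcp_rot']); z0=R0.apply([0,0,1]); ax=np.cross(z0,-a); n=np.linalg.norm(ax)
    Rt=R.from_rotvec(ax/max(n,1e-9)*np.arctan2(n,z0@-a))*R0
    pos=seat+h*a-Rt.apply(off); print('TCP goal',pos.round(1),'now',s['eef_pos'].round(1)); return rel(pos,Rt)
E
python3 -c "
from goal import *
goal(80)"
```

```text
TCP goal [465.1 241.4 263.1] now [ 578.8 -143.6  258.8]
rv [-0.3777 -0.2601  0.    ] sh [ 0.3975  0.0555 -0.0036] deg 26.3 clock 6.075 F [ 0.2 -0.5 -2.4]
```

In the tool's units: 0.3975 m / 0.8 = 0.4969, 0.0555 m / 0.8 = 0.0694, -0.378 rad / 4 = -0.0945.

Call:
move_arm(
  motion=[
    [0, 0, 0, 0.05, 0.0063, -0.0188, 0.0],
    [-0.015, -0.01, 0, 0.125, 0.0175, -0.0188, 0.0],
    [-0.035, -0.025, 0, 0.2, 0.0275, -0.0188, 0.0],
    [-0.055, -0.0375, 0, 0.275, 0.0388, -0.0188, 0.0],
    [-0.075, -0.0525, 0, 0.35, 0.0488, -0.015, 0.0],
    [-0.0945, -0.065, 0, 0.4188, 0.0588, -0.01, 0.0],
    [-0.0945, -0.065, 0, 0.475, 0.0663, -0.005, 0.0],
    [-0.0945, -0.065, 0, 0.4969, 0.0694, -0.0045, 0.0],
  ],
)

```text
clock: 7.08
eef_pos: [464.1, 243.1, 262.5]
tcp_rot: [2.758, 0.254, 1.951]
contact_force: [-0.3, 0.5, -3.0]
opening: 0.287
grasp_force: 89.4
```

Call:
move_arm(
  motion=[
    [0, 0, 0, 0, 0, 0, 0.0],
    [0, 0, 0, 0, 0, 0, 0.0],
  ],
)

```text
clock: 7.32
eef_pos: [465.9, 240.2, 263.5]
tcp_rot: [2.757, 0.254, 1.947]
contact_force: [0.4, 0.3, -3.5]
opening: 0.288
grasp_force: 89.4
```

```bash
python3 - <<'E'
from goal import *
rs=[]
p,d=snap('wrist','w6'); s=sensors.sense(); rs.append(goal(80))
a,_=snap('scene','sc6'); rs.append(goal(80)); b,_=snap('side','si6'); rs.append(goal(80))
print(np.mean([r[0] for r in rs],0).round(4),np.mean([r[1] for r in rs],0).round(4))
A=cv2.resize(p[60:260,220:420],(400,400),interpolation=cv2.INTER_CUBIC)
B=cv2.resize(a[150:250,390:490],(400,400),interpolation=cv2.INTER_CUBIC)
C=cv2.resize(b[220:300,270:370],(400,200) if 0 else (250,200),interpolation=cv2.INTER_CUBIC)
cv2.imwrite('pics/c8.png',np.vstack([np.hstack([A,B]),np.hstack([C,np.zeros((200,550,3),np.uint8)])])[:,:,::-1])
E
```

```text
TCP goal [465.1 241.4 263.1] now [466.1 240.  263.8]
rv [0.0014 0.0027 0.    ] sh [ 0.0018 -0.0005  0.0001] deg 0.2 clock 7.375 F [ 0.2  0.9 -3. ]
TCP goal [465.1 241.4 263.1] now [466.3 239.9 264.1]
rv [0.0017 0.0028 0.    ] sh [ 0.002  -0.0007  0.0002] deg 0.2 clock 7.425 F [-0.3 -0.3 -2.4]
TCP goal [465.1 241.4 263.1] now [466.4 240.  264.3]
rv [ 0.0021  0.0027 -0.    ] sh [ 0.002  -0.0009  0.0003] deg 0.2 clock 7.475 F [-0.1 -0.5 -2.8]
[0.0017 0.0027 0.    ] [ 0.0019 -0.0007  0.0002]
```

View pics/c8.png

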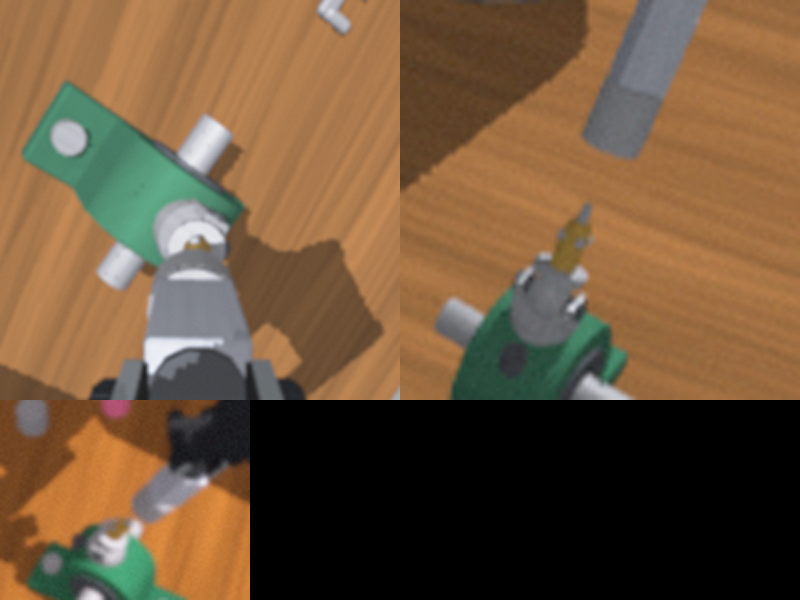

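```bash
cat > cyl.py <<'E'
from goal import *
def cyl(tag,eef,rot,noseonly=False):
    _,_,W,K,T=load(tag); R0=R.from_euler('xyz',rot).as_matrix(); V=(W-eef)@R0; cam=(T[:3,3]-eef)@R0
    m=(abs(V[...,0]-3)<22)&(abs(V[...,1])<22)&(V[...,2]>20)&(V[...,2]<56.5); Q=V[m]
    def res(x): return np.hypot(Q[:,0]-x[0]-x[2]*(Q[:,2]-56.5),Q[:,1]-x[1]-x[3]*(Q[:,2]-56.5))-17
    r=least_squares(res,[3,0.5,0,0],loss='soft_l1'); print(tag,len(Q),'mouth xy',r.x[:2].round(2),'tilt',r.x[2:].round(3),'zmax',np.percentile(V[(np.hypot(V[...,0]-3,V[...,1])<19)&(V[...,2]<70)&(V[...,2]>0)][:,2],98).round(1),'rms',np.std(r.fun).round(2))
def nip(tag):
    _,_,W,K,T=load(tag); p=np.load(f'pics/{tag}.npz')['p'].astype(int)
    ez=P[3]; ex=np.cross([0,1,0],ez); ex/=np.linalg.norm(ex); ey=np.cross(ez,ex); V=(W-P[1])@np.array([ex,ey,ez]).T
    m=(np.hypot(V[...,0],V[...,1])<13)&(V[...,2]>2)&(V[...,2]<27)&(p[...,0]-p[...,2]>30); Q=V[m]
    def res(x): return np.hypot(Q[:,0]-x[0]-x[2]*Q[:,2],Q[:,1]-x[1]-x[3]*Q[:,2])-np.where(Q[:,2]<24,8,6.5)
    r=least_squares(res,[0,0,0,0],loss='soft_l1'); print(tag,len(Q),'nipple off (ex,ey)',r.x.round(2),'ex',ex.round(2),'ey',ey.round(2),'rms',np.std(r.fun).round(2))
if __name__=='__main__':
    s=sensors.sense()
    for t in('w6','sc6','si6'): cyl(t,s['eef_pos'],s['tcp_rot'])
    for t in('w1','w2','sc0','sc6','si6'): nip(t)
    R0=R.from_euler('xyz',s['tcp_rot']).as_matrix(); print(R0.round(2).tolist())
E
python3 cyl.py
```

```text
w6 401 mouth xy [ 4.73 -2.23] tilt [ 0.028 -0.018] zmax 56.2 rms 0.54
sc6 250 mouth xy [ 5.2  -1.64] tilt [-0.015 -0.027] zmax 56.6 rms 1.38
si6 115 mouth xy [ 0.08 -1.9 ] tilt [-0.004  0.005] zmax 56.5 rms 1.16
w1 82 nipple off (ex,ey) [-0.66  0.43  0.04  0.01] ex [ 0.9  -0.    0.43] ey [ 0.03  1.   -0.07] rms 0.52
w2 277 nipple off (ex,ey) [-0.68  0.37  0.04 -0.02] ex [ 0.9  -0.    0.43] ey [ 0.03  1.   -0.07] rms 0.51
sc0 70 nipple off (ex,ey) [-0.48  1.8   0.02  0.04] ex [ 0.9  -0.    0.43] ey [ 0.03  1.   -0.07] rms 1.53
sc6 66 nipple off (ex,ey) [-1.7   1.83  0.09  0.05] ex [ 0.9  -0.    0.43] ey [ 0.03  1.   -0.07] rms 1.4
si6 33 nipple off (ex,ey) [ 0.6  -3.4   0.07 -0.01] ex [ 0.9  -0.    0.43] ey [ 0.03  1.   -0.07] rms 1.42
[[-0.35, 0.83, 0.44], [0.9, 0.43, -0.08], [-0.25, 0.36, -0.9]]
```

```bash
cat > goal2.py <<'E'
from fit import *
OFF=np.array([4,-2.2,56.5]); G=np.array([.01,-.015,1]); G=G/np.linalg.norm(G)
th,ph=.43,r.x[3]; A=np.array([np.sin(th)*np.cos(ph),np.sin(th)*np.sin(ph),np.cos(th)]); S=P[1]+18*P[3]-18*A
def goal(h,off=OFF):
    s=sensors.sense(); R0=R.from_euler('xyz',s['tcp_rot']); z0=R0.apply(G); ax=np.cross(z0,-A); n=np.linalg.norm(ax)
    Rt=R.from_rotvec(ax/max(n,1e-9)*np.arctan2(n,z0@-A))*R0
    pos=S+h*A-Rt.apply(off); print('TCP goal',pos.round(1),'now',s['eef_pos'].round(1)); return rel(pos,Rt)
def state():
    s=sensors.sense(); R0=R.from_euler('xyz',s['tcp_rot']); m=s['eef_pos']+R0.apply(OFF)
    B=R0.as_matrix(); print('mouth h',((m-S)@A).round(1),'lateral tool',(R0.inv().apply(m-S-((m-S)@A)*A)).round(1),'F tool',R0.inv().apply(s['contact_force']).round(1),'T tool',R0.inv().apply(s['wrist_torque']).round(2),s['clock'].round(2) if hasattr(s['clock'],'round') else s['clock'],'open',round(float(s['opening']),3),'g',round(float(s['grasp_force']),1))
E
python3 -c "
from goal2 import *
print(S,A); goal(45); state()"
```

```text
[523.10883874 233.83023234 139.77012834] [-0.41038293  0.07326063  0.90896575]
TCP goal [483.8 238.7 233.4] now [466.4 240.  264.3]
rv [0.0078 0.007  0.    ] sh [0.0005 0.0026 0.0354] deg 0.6 clock 7.475 F [-0.1 -0.5 -2.8]
mouth h 80.3 lateral tool [-0.3 -2.9 -0.1] F tool [ 0.3 -1.3  2.5] T tool [0.45 0.25 0.03] 7.475 open 0.289 g 89.4
```

In the tool's units: 0.035 m / 0.8 = 0.0438, 0.0026 m / 0.8 = 0.0033, 0.007 rad / 4 = 0.0018.

Call:
move_arm(
  motion=[
    [0.002, 0.0018, 0, 0.0006, 0.0033, 0.0125, 0.0],
    [0.002, 0.0018, 0, 0.0006, 0.0033, 0.0313, 0.0],
    [0.002, 0.0018, 0, 0.0006, 0.0033, 0.0438, 0.0],
    [0.002, 0.0018, 0, 0.0006, 0.0033, 0.0438, 0.0],
  ],
)

```text
clock: 7.98
eef_pos: [483.3, 239.2, 232.6]
tcp_rot: [2.766, 0.248, 1.949]
contact_force: [-0.1, -0.7, -2.6]
opening: 0.292
grasp_force: 89.5
```

```bash
python3 - <<'E'
from goal2 import *
import cyl
state(); p,d=snap('wrist','w7'); a,_=snap('scene','sc7'); b,_=snap('side','si7'); state(); goal(20)
s=sensors.sense()
for t in('w7','sc7','si7'): cyl.cyl(t,s['eef_pos'],s['tcp_rot'])
A_=cv2.resize(p[110:230,240:400],(400,300),interpolation=cv2.INTER_CUBIC)
B=cv2.resize(a[170:230,400:480],(400,300),interpolation=cv2.INTER_CUBIC)
C=cv2.resize(b[240:300,280:360],(400,300),interpolation=cv2.INTER_CUBIC)
cv2.imwrite('pics/c9.png',np.vstack([np.hstack([A_,B]),np.hstack([C,C*0])])[:,:,::-1])
E
```

```text
mouth h 44.5 lateral tool [ 0.7 -0.6 -0. ] F tool [ 0.1 -1.3  2.3] T tool [ 0.49  0.24 -0.06] 7.975 open 0.292 g 89.5
mouth h 45.9 lateral tool [1.1 0.7 0. ] F tool [ 0.  -1.1  2.4] T tool [0.41 0.27 0.03] 8.125 open 0.292 g 89.5
TCP goal [494.1 236.9 210.6] now [483.6 240.  234.1]
rv [ 0.0008 -0.0007 -0.    ] sh [-0.0008 -0.001   0.0259] deg 0.1 clock 8.125 F [ 0.1 -0.6 -2.6]
w7 437 mouth xy [ 3.9  -2.81] tilt [ 0.034 -0.018] zmax 57.2 rms 0.6
sc7 237 mouth xy [ 5.39 -1.52] tilt [ 0.008 -0.005] zmax 58.0 rms 1.3
si7 107 mouth xy [ 0.19 -2.95] tilt [ 0.016 -0.037] zmax 56.5 rms 1.09
```

View pics/c9.png

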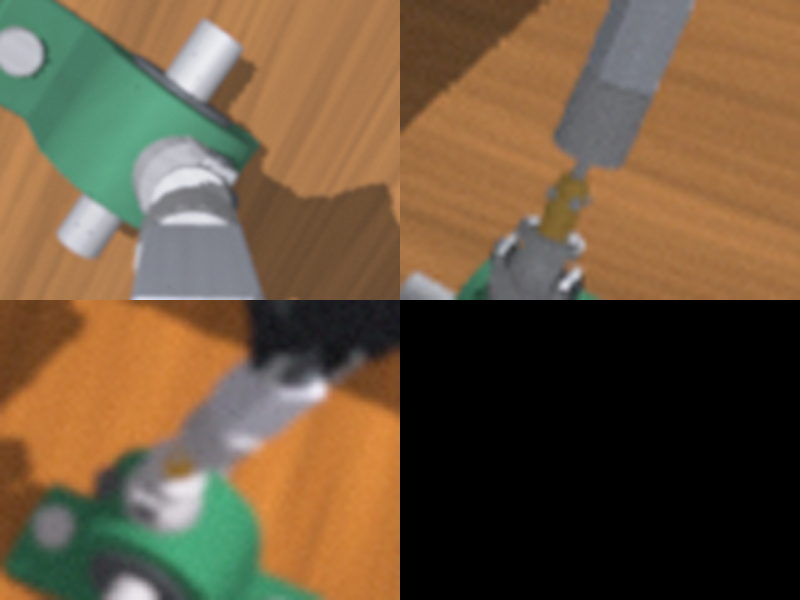

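In the tool's units: 0.023 m / 0.8 = 0.0288, -0.001 m / 0.8 = -0.0013.

Call:
move_arm(
  motion=[
    [0, 0, 0, -0.0013, -0.0013, 0.0075, 0.0],
    [0, 0, 0, -0.0013, -0.0013, 0.015, 0.0],
    [0, 0, 0, -0.0013, -0.0013, 0.0225, 0.0],
    [0, 0, 0, -0.0013, -0.0013, 0.0288, 0.0],
    [0, 0, 0, -0.0013, -0.0013, 0.0288, 0.0],
  ],
)

```text
clock: 8.75
eef_pos: [492.8, 236.7, 212.6]
tcp_rot: [2.765, 0.247, 1.95]
contact_force: [-0.0, -0.1, -3.3]
opening: 0.286
grasp_force: 89.4
```

```bash
python3 - <<'E'
from goal2 import *
state(); snap('scene','sc8'); state(); snap('wrist','w8'); state(); goal(15)
E
```

```text
mouth h 22.3 lateral tool [-0.2 -0.5 -0. ] F tool [ 0.7 -1.2  3. ] T tool [ 0.37  0.24 -0.  ] 8.75 open 0.286 g 89.4
mouth h 22.6 lateral tool [-0.2 -0.4 -0. ] F tool [ 0.1 -0.9  1.8] T tool [0.38 0.27 0.01] 8.8 open 0.285 g 89.4
mouth h 22.8 lateral tool [-0.2 -0.1  0. ] F tool [ 1.1 -0.4  3.2] T tool [ 0.39  0.26 -0.05] 8.85 open 0.286 g 89.4
TCP goal [496.1 236.6 206.1] now [492.9 236.9 213.2]
rv [ 0.0007 -0.0007 -0.    ] sh [ 0.0003 -0.      0.0078] deg 0.1 clock 8.85 F [ 0.6  0.6 -3.3]
```

In the tool's units: 0.006 m / 0.8 = 0.0075, 0.004 m / 0.8 = 0.005.

Call:
move_arm(
  motion=[
    [0, 0, 0, 0, 0, 0.0025, 0.0],
    [0, 0, 0, 0, 0, 0.005, 0.0],
    [0, 0, 0, 0, 0, 0.0075, 0.0],
  ],
)

```text
clock: 9.22
eef_pos: [495.6, 236.8, 208.4]
tcp_rot: [2.763, 0.247, 1.949]
contact_force: [-7.6, -0.1, 9.0]
opening: 0.288
grasp_force: 91.3
```

```bash
python3 - <<'E'
from goal2 import *
state(); snap('wrist','w9'); state()
E
```

```text
mouth h 17.3 lateral tool [-0.1  0.6  0. ] F tool [  0.4  -3.1 -11.4] T tool [0.88 0.27 0.06] 9.225 open 0.288 g 91.3
mouth h 17.1 lateral tool [-0.1  0.5  0. ] F tool [ 1.6 -2.6 -5.6] T tool [0.76 0.39 0.01] 9.275 open 0.29 g 90.5
```

In the tool's units: 0.008 m / 0.8 = 0.01, 0.006 m / 0.8 = 0.0075.

Call:
move_arm(
  motion=[
    [0, 0, 0, 0, -0.0006, 0.0025, 0.0],
    [0, 0, 0, 0, -0.0006, 0.005, 0.0],
    [0, 0, 0, 0, -0.0006, 0.0075, 0.0],
    [0, 0, 0, 0, -0.0006, 0.01, 0.0],
  ],
)

```text
clock: 9.78
eef_pos: [498.7, 235.7, 200.5]
tcp_rot: [2.763, 0.247, 1.95]
contact_force: [-2.1, 1.0, 0.7]
opening: 0.286
grasp_force: 90.5
```

```bash
python3 - <<'E'
from goal2 import *
state(); snap('wrist','w10'); state()
E
```

```text
mouth h 8.8 lateral tool [-0.3 -0.   0. ] F tool [ 1.5 -1.  -1.6] T tool [ 0.37  0.29 -0.01] 9.775 open 0.286 g 90.5
mouth h 8.7 lateral tool [-0.3 -0.1  0. ] F tool [ 1.5 -1.7 -2.2] T tool [ 0.42  0.35 -0.05] 9.825 open 0.289 g 90.5
```

In the tool's units: 0.007 m / 0.8 = 0.0088, 0.006 m / 0.8 = 0.0075.

Call:
move_arm(
  motion=[
    [0, 0, 0, 0, 0, 0.0025, 0.0],
    [0, 0, 0, 0, 0, 0.005, 0.0],
    [0, 0, 0, 0, 0, 0.0075, 0.0],
    [0, 0, 0, 0, 0, 0.0088, 0.0],
  ],
)

```text
clock: 10.32
eef_pos: [501.7, 235.3, 194.4]
tcp_rot: [2.763, 0.247, 1.95]
contact_force: [-3.9, 0.3, 6.1]
opening: 0.289
grasp_force: 91.2
```

```bash
python3 - <<'E'
from goal2 import *
state(); snap('wrist','w11'); state()
E
```

```text
mouth h 2.0 lateral tool [-0.3  0.2  0. ] F tool [ 0.2 -1.  -7.2] T tool [0.37 0.26 0.04] 10.325 open 0.289 g 91.2
mouth h 1.9 lateral tool [-0.3  0.2  0. ] F tool [ 1.  -0.9 -8.2] T tool [ 0.4   0.3  -0.05] 10.375 open 0.287 g 91.2
```

In the tool's units: 0.003 m / 0.8 = 0.0038, 0.002 m / 0.8 = 0.0025.

Call:
move_arm(
  motion=[
    [0, 0, 0, 0, 0, 0.0013, 0.0],
    [0, 0, 0, 0, 0, 0.0025, 0.0],
    [0, 0, 0, 0, 0, 0.0038, 0.0],
    [0, 0, 0, 0, 0, 0.0038, 0.0],
  ],
)

```text
clock: 10.88
eef_pos: [502.9, 235.7, 193.6]
tcp_rot: [2.761, 0.246, 1.948]
contact_force: [-21.2, 0.1, 28.5]
opening: 0.285
grasp_force: 94.5
```

```bash
python3 - <<'E'
from goal2 import *
state(); snap('wrist','w12'); state()
E
```

```text
mouth h 0.8 lateral tool [-0.2  1.3  0. ] F tool [  0.8  -7.3 -34.7] T tool [ 1.69  0.42 -0.04] 10.875 open 0.285 g 94.5
mouth h 0.8 lateral tool [-0.2  1.3  0. ] F tool [  0.6  -6.3 -35.2] T tool [ 1.67  0.4  -0.02] 10.925 open 0.287 g 94.5
```

In the tool's units: -0.0012 m / 0.8 = -0.0015, -0.0006 m / 0.8 = -0.0008.

Call:
move_arm(
  motion=[
    [0, 0, 0, 0, -0.0008, 0, 0.0],
    [0, 0, 0, 0, -0.0015, 0, 0.0],
    [0, 0, 0, 0, -0.0015, 0, 0.0],
  ],
  grip_force=105,
)

```text
clock: 11.3
eef_pos: [502.4, 235.6, 193.4]
tcp_rot: [2.76, 0.246, 1.949]
contact_force: [-18.0, 1.9, 27.1]
opening: 0.285
grasp_force: 101.8
```

```bash
python3 - <<'E'
from goal2 import *
import cyl
state(); snap('scene','sc13'); state(); p,_=snap('wrist','w13'); state()
a=np.load('pics/sc13.npz')['p']; A_=cv2.resize(p[110:230,240:400],(400,300),interpolation=cv2.INTER_CUBIC)
B=cv2.resize(a[170:230,400:480],(400,300),interpolation=cv2.INTER_CUBIC)
cv2.imwrite('pics/c10.png',np.hstack([A_,B])[:,:,::-1])
s=sensors.sense(); cyl.cyl('w13',s['eef_pos'],s['tcp_rot']); 
E
```

```text
mouth h 0.8 lateral tool [-0.   0.8  0. ] F tool [  1.5  -4.3 -32.3] T tool [ 1.15  0.44 -0.  ] 11.3 open 0.285 g 101.8
mouth h 0.8 lateral tool [0.  0.8 0. ] F tool [  1.9  -4.1 -31.3] T tool [ 1.2   0.43 -0.09] 11.35 open 0.285 g 101.8
mouth h 0.8 lateral tool [0.  0.8 0. ] F tool [  1.3  -4.8 -32.2] T tool [ 1.28  0.45 -0.02] 11.4 open 0.285 g 101.8
w13 375 mouth xy [ 4.07 -1.91] tilt [ 0.017 -0.018] zmax 66.3 rms 0.34
```

View pics/c10.png

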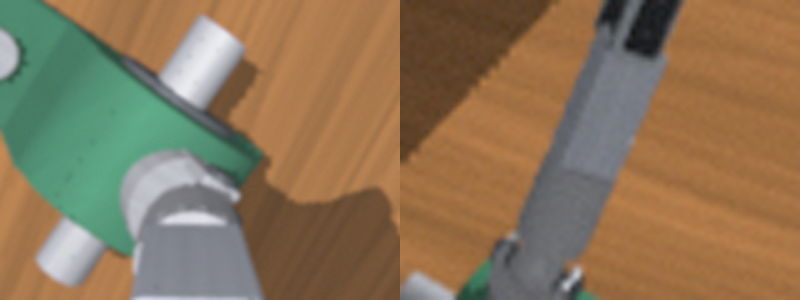

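The scene view (right half, gun and flange meeting at about 545,250) shows the nose seated on the flange. The axial push is steady at about 34 N, well above the spring's 12 N.

```bash
python3 -c "
from goal2 import *
state(); print(order.sign_off())"
```

```text
mouth h 0.8 lateral tool [0.  0.8 0. ] F tool [  1.3  -4.8 -32.2] T tool [ 1.28  0.45 -0.02] 11.4 open 0.285 g 101.8
the job is handed in; nothing more can be done
None
```

The job is handed in: the grease gun is snapped onto the nipple and held home against its spring, still gripped at about 100 N and pushed with a steady 34 N or so, after 11.4 s. The sign-off gave no verdict, so "home" rests on the force readings and the last pictures.

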